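# Dispense one glaze-test disc and nudge it to the blue spot

## Task

Press the red plunger of the test-disc dispenser all the way down once and let it come back up, so that a single terracotta disc slides out. Then push that disc along the bench with the fingertips, without lifting it, until it lies flat and wholly inside the blue spot. Leave the other discs in the magazine and do not disturb the jars, crockery and tools.

Things in the scene. Friction and masses are not known exactly. Their poses are not given: they have to be found in the camera images.
- dispenser: Disc dispenser, fixed to the bench. Origin on its upright magazine's axis at bench level; -x is the way a disc comes out, +x leads to the red plunger, z up. Magazine: square aluminium channel, inside 42 mm, outside 49 mm long, 48 mm wide, 40 mm tall, open on top, with an 8 mm wide slot in front; no floor, the discs stand on the bench. A 14 mm high outlet is under its front wall.
- outlet (a point): Bare bench 73 mm in front (dispenser -x) of the magazine axis: about where the ejected disc's centre lies after a full press (up to 10 mm farther if pressed fast). The plunger drives a steel pusher bar (30 mm wide, 10 mm high) out this way at bench level, 2.2 mm per mm of plunger, and it goes back in as the plunger rises.
- housing (a point): Middle of the foot of the white housing behind the magazine: 95 mm long along the dispenser's x, 56 mm wide (76 mm at its 8 mm high foot), 48 mm tall; the plunger stands on it.
- plunger (a joint): Depth of the plunger in m: 0 up, 0.035 fully down. A spring drives it back up: about 3 N to start, about 8 N at the bottom, a little more while a disc is being pushed.
- plunger_top (a point): Centre of the top face of the red round plunger knob (36 mm diameter, 12 mm thick). When up, the top is 103 mm above the bench, 65 mm along the dispenser's +x from the magazine axis. It is pressed straight down.
- disc1: The lowest of three terracotta glaze-test discs stacked in the magazine: 40 mm diameter, 12 mm thick, about 30 g, origin at the centre of its underside, z up. This is the one that comes out.
- disc2: Second disc from the bottom, same size; stays in the magazine and drops to the bench once the pusher has gone back.
- disc3: Top disc, same size; stays in the magazine.
- spot_blue: Blue round spot painted on the bench, 90 mm diameter, flat (no edge to catch on); origin at its centre. It may be on either side of the dispenser.
- spot_yellow: Yellow round spot painted on the bench, 90 mm diameter, on the other side; not to be used.
- jar_blue: Bystander, loose: blue glazed jar with white lid, 54 mm diameter, 60 mm tall, stands 120 to 140 mm beyond the blue spot; origin at the middle of its underside.
- jar_amber: Bystander, loose: amber jar with white lid, 54 mm diameter, 60 mm tall, stands 120 to 140 mm beyond the yellow spot; origin at the middle of its underside.
- brush: Bystander, loose: brush 180 mm long lying on the bench near the robot; origin at the middle of its underside.
- mug: Bystander, loose: white mug, 76 mm diameter, 85 mm tall, handle to its +y; origin at the middle of its underside.
- bowl: Bystander, loose: white bowl, 100 mm diameter, 50 mm tall; origin at the middle of its underside.
- spatula: Bystander, loose: wooden-handled spatula, 150 mm long, lying flat; origin at the middle of its underside.
- gauge: Bystander, loose: wooden cross of two 10 mm sticks (110 mm and 90 mm), a potter's depth gauge lying flat; origin at the middle of its underside.
There are look-alikes about, which are no part of the job. What is shaped like the dispenser but yellow is not meant. What is shaped like the disc3 but grey is not meant.

How it is judged:
On the way, in this order (a step that is already met when the one before it is completed fails the run):
1. the plunger is pressed all the way down (at least 30 of 35 mm) (value of joint plunger above 0.03 m), for 0.1 s.
2. the plunger is back up and one disc lies outside the magazine (value of joint plunger below 0.004 m and horizontal distance between disc1 and dispenser above 0.045 m), for 0.2 s.
At the end, for the whole second after the job is handed in: The lowest disc lies flat and at rest on the bench, wholly inside the blue spot (its centre within 26 mm of the spot's centre); the plunger is up (under 4 mm); the other two discs are still in the magazine (within 12 mm of its axis) (horizontal distance between disc1 and spot_blue below 0.026 m and angle between disc1's own z axis and vertical below 0.1 rad and height (world z) of disc1 below 0.004 m and linear speed of disc1 below 0.01 m/s and value of joint plunger below 0.004 m and horizontal distance between each of disc2, disc3 and dispenser below 0.012 m); the robot touches nothing.
It fails at once if a disc is lifted off the bench or out of the stack (height (world z) of disc1 above 0.01 m or height (world z) of disc2 above 0.022 m or height (world z) of disc3 above 0.034 m).
It fails at once if a second disc leaves the magazine (horizontal distance between any of disc2, disc3 and dispenser above 0.012 m).
It fails at once if a bystander is moved more than 30 mm (distance of any of jar_blue, jar_amber, brush, mug, bowl, spatula, gauge from where it was at the start of the episode above 0.03 m).
It also fails if it takes over 58 s, if anything falls off the work surface, if the arm or the gripper's body presses on something with over 40 N, if the wrist force passes 120 N, or if a joint passes its speed limit or range.

## Robot

A 7-joint arm with a two-finger parallel gripper is mounted at the origin on the work surface. World frame = base frame: x ahead of the robot, y to its left, z up, the work surface at z = 0. Lengths are in m, angles in rad, forces in N, time in s.
With the tool pointing down it reaches from about 0.4 to 0.85 m from the base axis. Payload 6.9 kg.
Tool frame: the origin (TCP) lies midway between the tips of the shut fingers; the grasp point (between the pads) lies behind it (ctrl.pinch_z is the z of the grasp point in the tool frame, in m); z points along the fingers, y is the direction in which the jaws open and shut (so a half turn about z gives the same grasp; the last joint's range is limited). The gripper opens to 85 mm and grips with 20 to 120 N. Pads are 22 mm wide; open, the fingers measure 114 mm over their backs; the gripper's body (76 mm by 85 mm) begins 54 mm behind the grasp point. The pads swing forward as they close: fully open they stand 13 mm farther back than shut.
Start: joints at [1.339, 0.507, -0.238, 1.5, 0.126, 1.149, -0.155], TCP at [0.207, -0.59, 0.231] pointing down, gripper open.
Joint ranges: [-3.08, 3.08], [-0.24, 2.05], [-1.43, 1.35], [0, 2.5], [-1.52, 4.66], [0.17, 1.96], [-2.89, 2.89]. Speed limits (rad/s): [2.39, 2.39, 3.14, 3.14, 3.14, 3.14, 3.14].

## Interface

Orientations are given as a unit quaternion [w, x, y, z].
In Python, from station import ctrl, get_state, vision, ticket, models gives the robot as it stands. Calls block until the motion is done:
- ctrl.movep(position, orientation): joint-space move of the TCP to a pose.
- ctrl.movel(position, frame=None, max_speed=0.15): straight line of the TCP; frame=None keeps the orientation; max_speed is the mean speed in m/s.
- ctrl.set_joints(angles): joint-space move.
- ctrl.ungrasp() and ctrl.close_gripper(force=None): open the fingers fully, or close them until they stop; force is the grip in N (None keeps the last).
- ctrl.pause(seconds).
- ctrl.ik(position, orientation): joint angles nearest the present ones, or None.
- get_state(): the state.
- vision.grab_frame(name): name is "side" or "top" or "wrist"; returns (picture, depth): 384x512x3 uint8, blue, green, red; 384x512 float32, m along the optical axis (not along the pixel's ray), 0 where there is no reading.
- vision.camera_info(name): a dict with "mtx" (3x3 intrinsics, pixels), "R" (3x3) and "t" (3): a world point X has camera coordinates R X + t; the wrist camera has in their place "hand_eye" (4x4, takes a point from camera to tool coordinates, whose origin is the TCP and whose axes are the flange's). Camera axes: x right, y down, z forward; pixel columns grow to the right and rows downward; lengths in m; the calibration is good to about 2 mm. A picture is of the moment at which its call begins: read the wrist's pose just before it. camera_info takes no time and is no camera call.
A pose or a line that the arm cannot do raises ctrl.Unreachable and nothing moves.
- ticket.close_job(): hands the job in, once; it reports no verdict.
Trained networks look in the newest picture that a camera, given by its name, has taken for a name from the list of things; names that differ only in an ending like _2 or _b are one class to them, and where a whole thing is asked for, a point or a joint stands for the part that bears it (a point fixed in the world has none). Each returns a list of dicts, best first, with "p" (0 to 1); they miss things now and then, are a little off and sometimes report something else, mostly with a low value. They report only what shows in the picture. A call takes as long as a camera call. They do not tell look-alikes from the thing itself.
- models.recognise(camera, target): "point" ([column, row] in pixels, amid what is visible of it).
- models.masks_of(camera, target): "mask" (384x512 bool, what is visible of it) and "point" ([column, row] in pixels, amid what is visible of it).
The state is a dict: "time": time; "qpos": joint angles; "qd": joint speeds; "tau": joint torques, N m; "tcp_pos": TCP position; "eef_rot": TCP orientation; "contact_force": force on the tool from outside, world axes, zero at the start; "wrist_torque": the same for the moment, N m; "width": finger opening in m.
Only numpy, scipy, OpenCV 4.12 (cv2) and the standard library are available. Lean on these libraries where they do the work, as an engineer would, in place of code of your own. Each camera call takes 0.05 s, during which the arm holds its last target.

## Working session

There is one attempt and no reset: what is moved stays moved. The work goes in short steps, each a Python script; the robot and the scene stay as the last script left them, time stands still between calls to the robot, and variables do not carry over. Pictures are saved under pics/ and viewed, and the job is handed in when it is done.

```bash
ls; mkdir -p pics; cat > h.py <<'E'
import numpy as np, cv2
from station import ctrl, get_state, vision, ticket, models
def cam(n):
    c=vision.camera_info(n); return np.array(c['mtx']),np.array(c['R']),np.array(c['t']).ravel()
def w2p(n,X):
    K,R,t=cam(n); p=K@(R@np.array(X)+t); return p[:2]/p[2]
def p2plane(n,uv,z):
    K,R,t=cam(n); d=R.T@np.linalg.inv(K)@np.array([uv[0],uv[1],1.]); o=-R.T@t
    return o+d*(z-o[2])/d[2]
def cloud(n,depth):
    K,R,t=cam(n); v,u=np.mgrid[:384,:512]
    P=np.stack([(u-K[0,2])/K[0,0]*depth,(v-K[1,2])/K[1,1]*depth,depth],-1)
    return (P-t)@R
E
python3 - <<'E'
from h import *
for n in ['top','side']:
    im,d=vision.grab_frame(n); cv2.imwrite(f'pics/{n}0.png',im); np.save(f'{n}0.npy',d)
    for t in (['dispenser','plunger_top','spot_blue','spot_yellow','disc3','jar_blue','gauge','brush'] if n=='top' else ['dispenser','plunger_top']):
        for r in models.recognise(n,t)[:3]:
            print(n,t,r['p'],np.round(r['point']),np.round(p2plane(n,r['point'],0),3))
s=get_state(); print(s['time'],s['tcp_pos'],s['eef_rot'],ctrl.pinch_z)
E
```

```text
pics
top dispenser 0.96 [278. 126.] [ 0.674 -0.017  0.   ]
top dispenser 0.71 [181. 264.] [0.304 0.235 0.   ]
top dispenser 0.56 [337. 267.] [ 0.303 -0.174  0.   ]
top plunger_top 0.74 [279. 119.] [ 0.695 -0.019  0.   ]
top plunger_top 0.63 [172. 264.] [0.302 0.259 0.   ]
top plunger_top 0.58 [343. 270.] [ 0.297 -0.19   0.   ]
top spot_blue 0.6 [349. 205.] [ 0.465 -0.207  0.   ]
top spot_yellow 0.69 [186. 207.] [0.454 0.225 0.   ]
top spot_yellow 0.28 [349. 204.] [ 0.466 -0.206  0.   ]
top disc3 0.75 [234. 146.] [0.621 0.101 0.   ]
top disc3 0.51 [270. 150.] [0.609 0.003 0.   ]
top jar_blue 0.89 [345. 150.] [ 0.612 -0.197  0.   ]
top gauge 0.62 [131. 219.] [0.419 0.374 0.   ]
top gauge 0.44 [128. 154.] [0.595 0.389 0.   ]
top brush 0.76 [274. 237.] [ 0.378 -0.011  0.   ]
side dispenser 0.97 [308. 178.] [ 0.31  -0.194  0.   ]
side dispenser 0.86 [187. 198.] [ 0.668 -0.03  -0.   ]
side plunger_top 0.57 [290. 261.] [0.322 0.149 0.   ]
side plunger_top 0.55 [310. 160.] [ 0.315 -0.289  0.   ]
side plunger_top 0.51 [183. 180.] [ 0.708 -0.11   0.   ]
0.6 [ 0.20650013 -0.58988912  0.23128454] [-2.57729580e-06  9.85856525e-01  1.67591504e-01 -7.52185893e-06] -0.0187
```

View pics/top0.png

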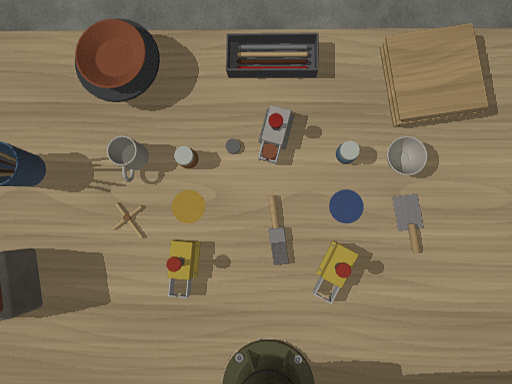

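View pics/side0.png

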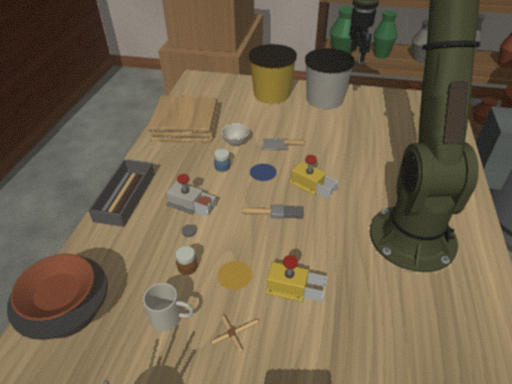

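The white dispenser is at about (275,133) in the top view, with its knob at (276,121) and magazine at (269,152), so its outlet faces the robot. The blue spot is at (346,206). The two yellow dispensers and the grey disc at (233,146) are decoys. Next I'll measure these from depth and colour.

```bash
python3 - <<'E'
from h import *
im=cv2.imread('pics/top0.png'); d=np.load('top0.npy'); P=cloud('top',d)
hsv=cv2.cvtColor(im,cv2.COLOR_BGR2HSV)
K,R,t=cam('top'); print('cam',-R.T@t,K[0,0])
def roi(x0,y0,x1,y1):
    m=np.zeros((384,512),bool); m[y0:y1,x0:x1]=1; return m
red=((hsv[...,0]<8)|(hsv[...,0]>172))&(hsv[...,1]>140)
k=red&roi(260,105,295,135); v,u=np.nonzero(k)
print('knob',len(u),u.mean(),v.mean(),np.median(P[k][:,2]),p2plane('top',[u.mean(),v.mean()],.103))
q=red&roi(258,140,285,165); v,u=np.nonzero(q)
print('disc',len(u),u.mean(),v.mean(),np.median(P[q][:,2]),p2plane('top',[u.mean(),v.mean()],.036))
b=(hsv[...,0]>100)&(hsv[...,0]<130)&(hsv[...,1]>120)&roi(320,180,375,230); c,_=cv2.findContours(b.astype(np.uint8),0,2); c=max(c,key=cv2.contourArea)
e=cv2.fitEllipse(c); print('blue',e,p2plane('top',e[0],0))
# heights
r=roi(245,95,305,175); Z=P[...,2]
for lo,hi in [(.03,.045),(.045,.053),(.09,.11)]:
    m=r&(Z>lo)&(Z<hi); pts=P[m][:,:2].astype(np.float32); print(lo,hi,len(pts),cv2.minAreaRect(pts))
cv2.imwrite('pics/z1.png',cv2.resize(im[90:260,200:400],None,fx=4,fy=4)[:600])
for n,pt in [('jarb',(347,148)),('bowl',(407,156)),('grey',(233,146)),('brush1',(274,198)),('brush2',(281,262)),('knobY',(343,270)),('ydisp',(337,250))]: print(n,P[pt[1],pt[0]])
E
```

```text
cam [ 0.41929912 -0.01725096  0.9416005 ] 355.5731587214767
knob 159 275.45283018867923 120.23899371069183 0.10226441992679891 [ 0.66140203 -0.01092055  0.103     ]
disc 0 nan nan nan [nan nan nan]
blue ((345.8118591308594, 206.048095703125), (31.312944412231445, 32.4401741027832), 105.03730773925781) [ 0.46184943 -0.19762407  0.        ]
0.03 0.045 327 ((0.6458932757377625, -0.006009895354509354), (0.05610479786992073, 0.14118732511997223), 75.85911560058594)
0.045 0.053 569 ((0.6681265234947205, -0.011582545936107635), (0.05571753531694412, 0.09404556453227997), 75.87542724609375)
0.09 0.11 173 ((0.6633209586143494, -0.011028029024600983), (0.032608769834041595, 0.03147179260849953), 0.32527440786361694)
jarb [ 0.60420423 -0.18992678  0.05851479]
bowl [ 0.59566932 -0.35760856  0.00219353]
grey [0.61720867 0.10177235 0.01272988]
brush1 [ 0.47977048 -0.0088942   0.01564236]
brush2 [ 0.31526242 -0.02884889  0.01611101]
knobY [ 0.30901186 -0.17148476  0.09967087]
ydisp [ 0.35034445 -0.16721011  0.0431103 ]<stdin>:11: RuntimeWarning: Mean of empty slice.
  ret = ret.dtype.type(ret / rcount)
  return _methods._mean(a, axis=axis, dtype=dtype,
```

```bash
python3 - <<'E'
from h import *
im=cv2.imread('pics/side0.png')
cv2.imwrite('pics/z2.png',cv2.resize(im[140:260,140:340],None,fx=4,fy=4))
E
```

```text
(no output)
```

View pics/z1.png

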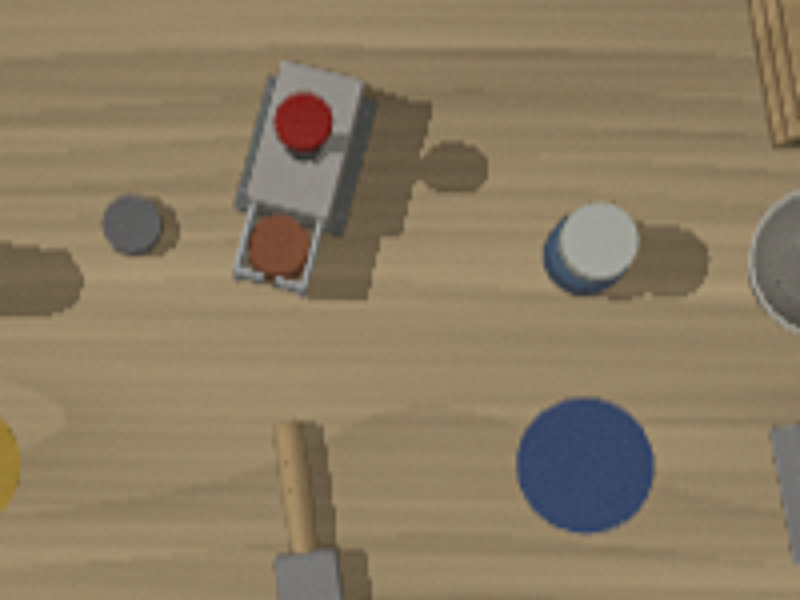

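The z1 crop shows the dispenser with the knob at (303,122) and the disc stack at (279,246), and the route to the blue spot at (585,465) passes just above the brush handle tip at (290,425). The housing is 94 × 56 mm, as it should be, and its axis is about 14° off x. Next I'll cross-check the magazine axis, then press.

```bash
cat >> h.py <<'E'
def down(yaw):
    c,s=np.cos(yaw/2),np.sin(yaw/2); return [0.,float(c),float(s),0.]
KN=np.array([.6625,-.011]); OUT=np.array([-.9697,.244]); SPOT=np.array([.4618,-.1976])
YAW=np.radians(73.3)
E
python3 - <<'E'
from h import *
print('mag from knob',KN+.065*OUT,'from disc px',p2plane('top',[269.6,151.4],.036),'outlet',KN+.138*OUT)
print('brush tip',p2plane('top',[272.3,196],.012))
ctrl.close_gripper(40)
ctrl.movep([*KN,.17],down(YAW))
s=get_state(); print(s['time'],s['tcp_pos'],s['qpos'],s['width'],s['contact_force'])
for p in [[.541,.066,.15],[.541,.066,.005],[.47,-.17,.005]]: print(ctrl.ik(p,down(YAW)))
for n in ['top','side']:
    im,d=vision.grab_frame(n); cv2.imwrite(f'pics/{n}1.png',im)
E
```

```text
mag from knob [0.5994695 0.00486  ] from disc px [0.59873268 0.00371383 0.036     ] outlet [0.5286814 0.022672 ]
brush tip [ 0.48520615 -0.00434576  0.012     ]
3.9833 [ 0.66251837 -0.01262945  0.1699663 ] [ 0.37486991  0.6887754  -0.72031421  1.47415589  0.47616423  1.15859416
 -0.71810121] 9.853483259576015e-05 [ 0.44683459 -0.97827229  0.30337494]
[ 0.32132169  0.54634296 -0.75226861  1.82357738  0.45135842  0.95084995
 -0.9191678 ]
[ 0.20151468  0.7277332  -0.58121039  1.95868442  0.64947379  0.64836024
 -1.09026303]
[ 0.67918462  0.6869308  -0.58391615  2.07770424  0.6952441   0.57732257
 -0.69467324]
```

View pics/side1.png

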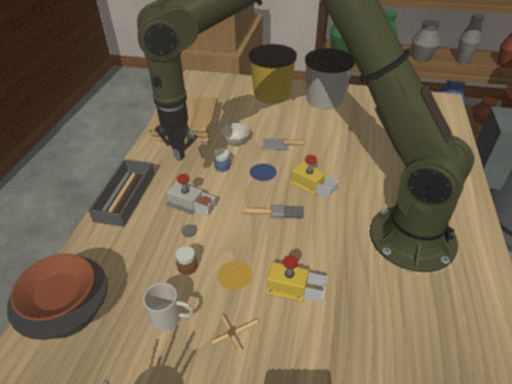

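The magazine axis agrees within 1.5 mm by both routes. The side view shows the closed fingertips at (180,157), directly above the white dispenser's knob at (183,180). I'll press slowly and watch the force.

```bash
python3 - <<'E'
from h import *
def st(l):
    s=get_state(); print(l,round(s['time'],2),np.round(s['tcp_pos'],4),np.round(s['contact_force'],1)); return s
ctrl.movel([*KN,.108],max_speed=.12); st('above')
ctrl.movel([*KN,.076],max_speed=.05); st('part')
for z in [.072,.070,.0685,.0675,.0665]:
    ctrl.movel([*KN,z],max_speed=.03); s=st(z)
    if s['contact_force'][2]>22: break
ctrl.pause(.3); st('hold')
ctrl.movel([*KN,.11],max_speed=.05)
ctrl.movel([*KN,.17],max_speed=.15)
ctrl.pause(.2); st('up')
ctrl.movep([.56,.14,.17],down(YAW))
for n in ['top','side']:
    im,d=vision.grab_frame(n); cv2.imwrite(f'pics/{n}2.png',im); np.save(f'{n}2.npy',d)
st('end')
im=cv2.imread('pics/top2.png');cv2.imwrite('pics/z3.png',cv2.resize(im[90:240,200:400],None,fx=4,fy=4))
E
```

```text
above 4.75 [ 0.6629 -0.0108  0.1085] [-0.5 -0.2 -0.3]
part 5.54 [ 0.6635 -0.0108  0.0768] [0.9 0.6 6.4]
0.072 5.83 [ 0.6635 -0.0108  0.0728] [-0.5  0.4  7. ]
0.07 6.08 [ 0.6635 -0.0108  0.071 ] [ 0.5 -1.3  7.8]
0.0685 6.33 [ 0.6635 -0.0108  0.0695] [0.2 0.2 6.9]
0.0675 6.58 [ 0.6635 -0.0108  0.0686] [-1.3 -0.6  7.2]
0.0665 6.83 [ 0.6635 -0.0108  0.0681] [-1.6 -0.7 11.1]
hold 7.12 [ 0.6635 -0.0107  0.0681] [-2.3  0.3 11.3]
up 8.89 [ 0.6619 -0.0112  0.1686] [ 0.3  0.7 -0.5]
end 9.75 [0.561  0.1384 0.1696] [-0.1 -0.7  0.2]
```

View pics/z3.png

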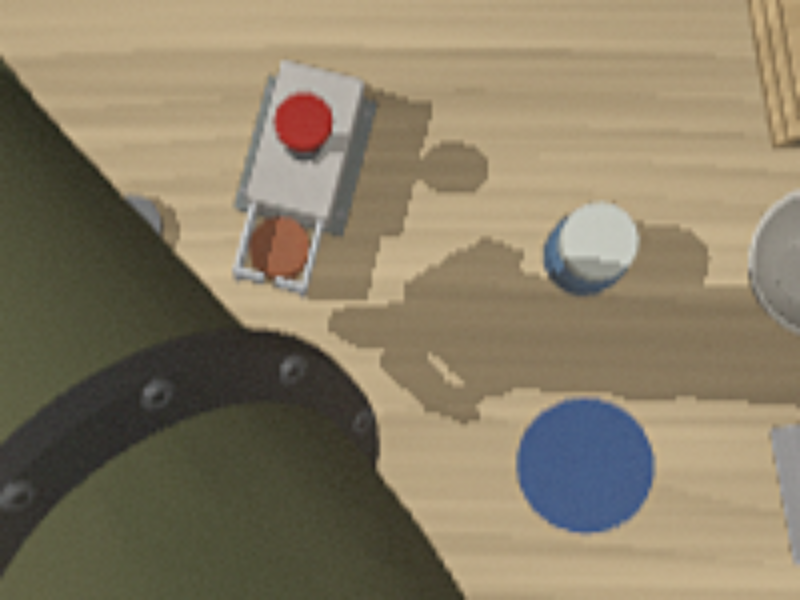

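View pics/side2.png

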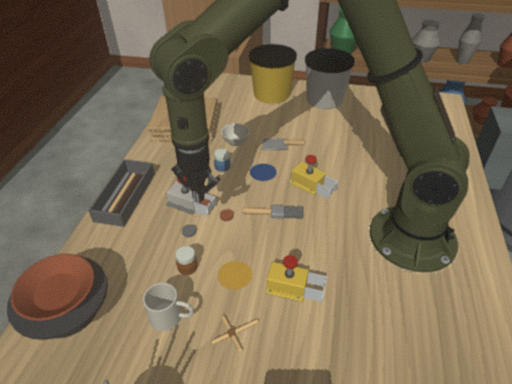

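The plunger bottomed out at TCP z = 0.068, 35 mm below the knob's rest height. The side view shows the ejected disc at (227,215). The arm hides it in the top view, so I'll locate it with the side camera and check knob height.

```bash
cat >> h.py <<'E'
def disc_side(im,near):
    """centroid of terracotta blob nearest expected world pt (side cam), mean plane z~.009"""
    hsv=cv2.cvtColor(im,cv2.COLOR_BGR2HSV)
    m=(((hsv[...,0]<12)|(hsv[...,0]>172))&(hsv[...,1]>100)).astype(np.uint8)
    n,l,s,c=cv2.connectedComponentsWithStats(m)
    u=w2p('side',[*near,.009]); k=[i for i in range(1,n) if s[i,4]>25]
    i=min(k,key=lambda i:np.linalg.norm(c[i]-u)); return c[i],s[i,4],p2plane('side',c[i],.009)
E
python3 - <<'E'
from h import *
im=cv2.imread('pics/side2.png'); print(disc_side(im,KN+.138*OUT))
print('expected px',w2p('side',[*(KN+.138*OUT),.009]))
P=cloud('top',np.load('top2.npy')); print('knob z',P[120,275],P[121,276]); print('magdisc z',P[151,271])
for r in models.masks_of('side','disc1'): print(r['p'],r['point'],p2plane('side',r['point'],.009),r['mask'].sum())
E
```

```text
(array([226.01851852, 214.51851852]), np.int32(108), array([0.52870753, 0.02444374, 0.009     ]))
expected px [226.17766697 214.09357982]
knob z [ 0.66187779 -0.00982885  0.10336738] [ 0.65970784 -0.01225326  0.10241968]
magdisc z [6.01989026e-01 3.26922948e-04 2.50287516e-02]
0.59 [205.0, 200.0] [ 0.60699738 -0.02251382  0.009     ] 49
0.54 [188.6, 229.3] [0.61855914 0.10168904 0.009     ] 150
0.49 [226.3, 217.4] [0.52498332 0.03558549 0.009     ] 115
0.38 [279.5, 212.7] [ 0.3758619  -0.01356294  0.009     ] 638
```

The disc is at (0.529, 0.024), as expected. The knob is back at 103 mm and the stack has dropped one level to 25 mm. Now I'll push it most of the way with the flat side of the shut fingers.

```bash
python3 - <<'E'
from h import *
D=np.array([.5287,.0238]); v=SPOT-D; L=np.linalg.norm(v); d=v/L; yaw=np.arctan2(-d[1],-d[0]); print(L,d,np.degrees(yaw))
S=D-d*.052
ctrl.movep([*S,.12],down(yaw))
ctrl.movel([*S,.006],max_speed=.1)
s=get_state(); print(s['tcp_pos'],s['contact_force'])
E_=SPOT-d*(.031+.035)
ctrl.movel([*E_,.006],max_speed=.05)
s=get_state(); print(s['time'],s['tcp_pos'],s['contact_force'])
im,dd=vision.grab_frame('side'); cv2.imwrite('pics/side3.png',im)
print(disc_side(im,SPOT-d*.035), 'want',SPOT-d*.035)
t,dd=vision.grab_frame('top'); a=np.vstack([cv2.resize(im[130:250,160:330],(680,480))[:300],cv2.resize(t[150:250,230:400],(680,400))[:300]]); cv2.imwrite('pics/z4.png',a)
E
```

```text
0.23128677004965068 [-0.2892513 -0.9572532] 73.18686195749116
[0.54414714 0.07370772 0.00656642] [ 0.06445794 -0.57683907  0.124647  ]
16.0167 [ 0.48090746 -0.13435767  0.00600025] [-0.21808175  0.74995549 -0.41921401]
(array([310.70652174, 158.92391304]), np.int32(92), array([ 0.31260122, -0.28433578,  0.009     ])) want [ 0.4719238  -0.16409614]
```

View pics/z4.png

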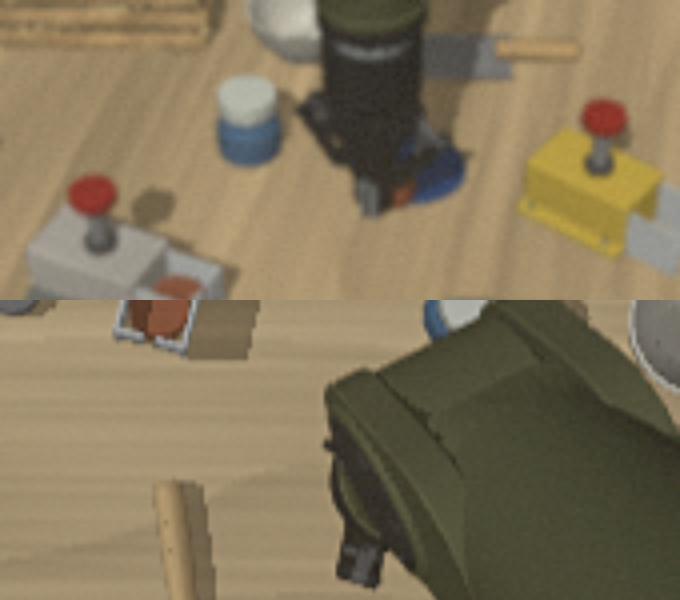

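The side crop shows the disc at (402,190), against the fingertips and already entering the blue spot. I'll push on to about 4 mm short of centre, back off and look.

```bash
python3 - <<'E'
from h import *
d=np.array([-.28925,-.95725])
ctrl.movel([*(SPOT-d*.035),.006],max_speed=.04)
ctrl.movel([*(SPOT-d*.060),.006],max_speed=.06)
ctrl.movel([*(SPOT-d*.060),.15],max_speed=.15)
ctrl.movep([.50,.10,.2],down(np.radians(73.2)))
for n in ['side','top']:
    im,dd=vision.grab_frame(n); cv2.imwrite(f'pics/{n}5.png',im)
    hsv=cv2.cvtColor(im,cv2.COLOR_BGR2HSV); m=((hsv[...,0]<12)|(hsv[...,0]>172))&(hsv[...,1]>100)
    c=np.round(w2p(n,[*SPOT,0])).astype(int); w=np.zeros_like(m); w[c[1]-20:c[1]+20,c[0]-20:c[0]+20]=1
    v,u=np.nonzero(m&w); print(n,len(u))
    if len(u): p=p2plane(n,[u.mean(),v.mean()],.009 if n=='side' else .012); print(p, p[:2]-SPOT)
s=get_state(); print(s['time'],s['tcp_pos'],s['contact_force'])
a=cv2.imread('pics/side5.png');t=cv2.imread('pics/top5.png')
cv2.imwrite('pics/z5.png',np.vstack([cv2.resize(a[130:250,160:330],(680,480))[:300],cv2.resize(t[150:250,230:400],(680,400))[:300]]))
E
```

```text
side 55
[ 0.46247458 -0.19062888  0.009     ] [0.00067458 0.00697112]
top 142
[ 0.46434766 -0.19315667  0.012     ] [0.00254766 0.00444333]
19.7833 [0.5001145  0.09759732 0.19922073] [-0.08015232  0.43476525 -0.71107514]
```

View pics/z5.png

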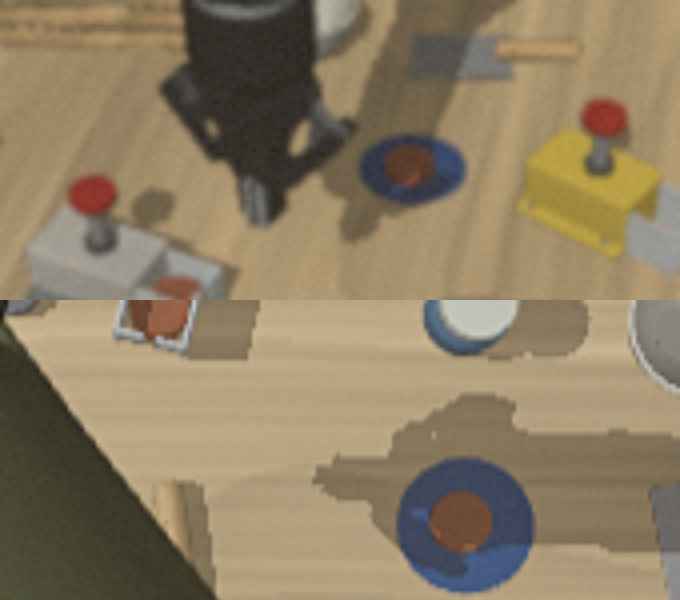

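View pics/top5.png

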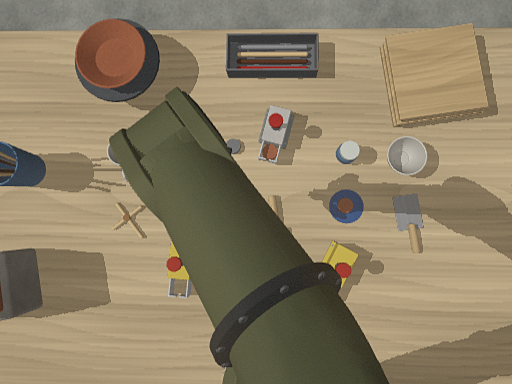

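In both views the disc lies flat inside the blue spot, at (345,206) in the top view and about 5 mm from centre (limit 26 mm). The knob is up, the stack is in place, and the arm is clear. Handing in.

```bash
python3 -c "
from station import ticket; print(ticket.close_job())"
```

```text
the job is handed in; nothing more can be done
None
```

I pressed the red plunger down once to its stop and let it back up, which released a single disc. I then pushed that disc along the bench with the shut fingertips into the blue spot and handed the job in at about 20 s of the 58 s allowed.

- **Plunger:** it bottomed out 35 mm below its rest height. After release the knob measured about 103 mm above the bench, so it is fully up.
- **Disc:** the last pictures put it about 5 mm (top camera) and 7 mm (side camera) from the spot's centre, against a limit of 26 mm. It looked flat in both views.
- **Remaining discs:** the stack dropped one level to about 25 mm and sits in the magazine, so two discs are left.
- **Bystanders:** the blue jar, bowl, spatula and visible end of the brush looked unmoved. In the final top view the arm hid most of the brush, the amber jar and part of the mug, so I did not re-check those. The fingers' planned path kept clear of them.
- **Disagreement:** in the side view the trained network ranked two wrong objects above the ejected disc. I used colour blobs and the expected outlet position instead, and these agreed within 2 mm.

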